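Soak a marked spot of tape residue with a solvent swab

ROBOT

A 7-joint arm with a two-finger parallel gripper is mounted at the origin on a cart in front of the work surface, level with it; the furniture and walls round the work are solid. World frame = base frame: x ahead of the robot, y to its left, z up, the work surface at z = 0. Lengths are in m, angles in rad, forces in N, time in s.
With the tool pointing down it reaches from about 0.4 to 0.85 m from the base axis. Payload 4.5 kg.
Tool frame: the origin (TCP) lies midway between the tips of the shut fingers; the grasp point (between the pads) lies behind it (r.grip_point_offset is the z of the grasp point in the tool frame, in m); z points along the fingers, y is the line along which they close (so a half turn about z gives the same grasp; the last joint's range is limited). The gripper opens to 88 mm and grips with 3 to 60 N. Pads are 18 mm wide; open, the fingers measure 123 mm over their backs; the gripper's body (75 mm by 187 mm) begins 45 mm behind the grasp point.
Start: joints at [-1.122, 0.689, -0.195, 1.565, 0.157, 0.902, -0.215], TCP at [0.252, 0.572, 0.216] pointing down, gripper open.
Joint ranges: [-3.01, 3.01], [-0.46, 2.08], [-1.47, 1.51], [0.13, 2.56], [-1, 4.14], [0.04, 2.09], [-2.66, 2.66]. Speed limits (rad/s): [2.57, 2.57, 3.14, 3.14, 3.14, 3.14, 3.14].

INTERFACE

Orientations are given as a unit quaternion [x, y, z, w].
In Python, from plant import r, optics, workorder gives the robot as it stands.
- The arm moves only by the shell command python3 -m creep 'ROWS' [FORCE]. ROWS is JSON, a list of rows, each an object of numbers: "grip": the gripper command: -1 is shut, 1 is fully open, values between are in proportion; "tx", "ty", "tz": the shift along the tool's x, y, z in cm; "spin": the turn about the tool's z in degrees. In form: [{"grip": .., "tx": .., "ty": .., "tz": .., "spin": ..}, ...]. A call has 1 to 8 rows; each row shifts and turns the commanded pose from where the row before left it, along the tool's axes as they then stand; what a row does not reach is not made up. A row lasts 1/12 s, in which the tool goes at most 41.7 mm and 7.16 degrees, less where a joint would pass 70% of its speed; a pose out of reach is approached as far as the arm can. A call with a gripper value outside its range is refused whole. The fingers move at their own pace and stop on an object; FORCE is the grip in N (left out, the last holds). Time passes only in rows, so rows that do not move let the fingers close. It gives the time, the measured TCP pose, the force, the opening and the grip force at its end, in the units of the state.
- r.get_state(): the state, without advancing time (a new reading comes with each control period).
- optics.snapshot(name): name is "side" or "top"; returns (picture, depth): 480x640x3 uint8, red, green, blue; 480x640 float32, m along the optical axis (not along the pixel's ray), 0 where there is no reading.
- optics.get_calibration(name): a dict with "fx", "fy", "cx", "cy" (pixels), "D" ([k1, k2, p1, p2, k3] as OpenCV has them; the pictures are not rectified), "extrinsics" (4x4, takes a point from world to camera coordinates). Camera axes: x right, y down, z forward; pixel columns grow to the right and rows downward; lengths in m; the calibration is good to about 2 mm. A picture is of the moment at which its call begins. get_calibration takes no time and is no camera call.
- workorder.finish_job(): hands the job in; it is judged then, once.
The state is a dict: "clock": time; "q": joint angles; "qd": joint speeds; "joint_torque": joint torques, N m; "tool_pos": TCP position; "eef_rot": TCP orientation; "contact_force": force on the tool from outside, world axes, zero at the start; "moment": the same for the moment, N m; "opening": opening from 0.0 (shut) to 1.0 (fully open); "finger_force": force on a finger pad.
Only numpy, scipy, OpenCV 4.12 (cv2) and the standard library are available. Lean on these libraries where they do the work, as an engineer would, in place of code of your own. Each camera call takes 0.05 s, during which the arm holds its last target. There are 200 camera calls.

TASK

Take the fresh swab with the blue handle out of its tube, push the steel dish of the solvent pump all the way down with the swab's foam tip to wet it, and let the dish spring back up. Then set the foam lightly on the amber residue inside the blue ring on the sloping bracket face, with the swab square to that face and the foam squeezed part-way but not flat, and finish while still holding it there so the solvent can soak in. Leave the used swab with the orange handle, the tape roll and the loupe where they are.

Things in the scene. Friction and masses are not known exactly. Their poses are not given: they have to be found in the camera images.
- swab: Fresh swab, blue grip, cream foam, 135 mm long, 40 g, hanging upright tip down in a clear tube. Origin: centre of the foam's end face (unsqueezed); z runs up the handle. Foam 0-20 mm (13 mm dia, flat end), stem 5 mm dia, plug 13 mm dia 69-80 mm, collar 22 mm dia 80-84 mm resting on the tube rim, grip 84-135 mm, 12 mm square, faces across x and y. Pull it straight up 90 mm to clear the tube.
- swab_foam (a joint): How far the swab's foam is squeezed along the handle, m: 0 free, 0.008 fully flat. The foam gives 0.45 N per mm (3.6 N when flat, rigid after that).
- swab_tip (a point): Centre of the foam's end face; it moves toward the handle as the foam is squeezed.
- used_swab: Used swab, the same shape and size with an orange grip and brownish foam, in the other tube. Leave it.
- rack: White tube rack, 56 x 136 mm, top plate at 64 mm, fixed to the bench. Origin under its centre; the two clear tubes (21 mm outside, 17 mm bore, rim 95 mm above the bench) stand 34 mm either side of the origin along its y axis. Either swab may be in either tube.
- pump: Solvent pump bottle: white round bottle with a blue band in a dark foot 100 mm across, steel dish on top, fixed to the bench. Origin under its centre; the pump axis is vertical through the origin.
- dish (a joint): How far the steel dish is pushed down, m: 0 up, 0.010 fully down. Sprung: 2 N to start it, 5 N at the bottom.
- dish_floor (a point): Centre of the dish's flat floor (inside 43 mm across, rim 5 mm higher), 125 mm above the bench when the dish is up.
- bracket: Pale gold-beige machined bracket on a flange 124 x 126 mm, fixed to the bench. Origin under the centre of the flange. Its plate (95 x 106 x 8 mm, with a 40 mm aperture and four small corner holes) slopes 25 degrees from level, its low edge toward the bracket's -x side, about 20 to 67 mm above the bench.
- spot (a point): Centre of the amber residue patch (18 mm across, inside a hand-drawn blue ring 27 mm across) on the plate's upper surface, in the corner toward the bracket's low edge and left (+y) side. Its z axis is the outward normal of the sloping face, x points up the slope.
- kapton_roll: Roll of amber tape, 67 mm across, 12 mm high, lying flat. Leave it.
- loupe: Black loupe, 37 mm across, 34 mm high, standing on the blue mat. Leave it.

How it is judged:
On the way, in this order (a step that is already met when the one before it is completed fails the run):
1. the steel dish is pushed fully down (9 mm or more) with the blue swab's foam tip in it (value of joint dish above 0.009 m and contact force between swab and pump above 1 N and distance between swab_tip and dish_floor below 0.025 m), for 0.1 s.
2. the swab is off the pump and the dish is up again (value of joint dish below 0.0015 m and contact force between swab and pump below 0.05 N), for 0.1 s.
At the end, for the whole second after the job is handed in: Gripper holds the blue swab still, foam centre within 9 mm of the amber patch's centre, handle square to the face within 10 degrees, pressing 0.4 to 3.4 N with the foam squeezed 1 to 7.5 mm; dish up; used swab within 15 mm, tape roll and loupe within 20 mm of their starts (distance between swab_tip and spot below 0.009 m and angle between the z axis of swab and the z axis of spot, either way round below 0.175 rad and contact force between swab and bracket between 0.4 and 3.4 N and value of joint swab_foam between 0.001 and 0.0075 m and contact force between the fingers and swab above 2 N and linear speed of swab below 0.01 m/s and value of joint dish below 0.0015 m and distance of used_swab from where it was at the start of the episode below 0.015 m and distance of each of kapton_roll, loupe from where it was at the start of the episode below 0.02 m); the arm keeps its last pose, push and grip.
It fails at once if the pump dish is pressed with the gripper instead of the swab (contact force between any of the arm, the fingers and pump above 1 N).
It fails at once if the swab is pressed hard on the bracket (over 12 N) (contact force between swab and bracket above 12 N).
It fails at once if the used swab is pulled up or pushed over (distance of used_swab from where it was at the start of the episode above 0.015 m).
It fails at once if the tape roll is moved (distance of kapton_roll from where it was at the start of the episode above 0.02 m).
It fails at once if the loupe is moved (distance of loupe from where it was at the start of the episode above 0.02 m).
It also fails if it takes over 40 s, if anything falls off the work surface, if the arm or the gripper's body presses on something with over 40 N, if the wrist force passes 120 N, or if a joint passes its speed limit or range.

## Working session

There is one attempt and no reset: what is moved stays moved. The work goes in short steps, Python scripts to look and compute and a shell command to move; the robot and the scene stay as the last step left them, time stands still between calls to the robot, and variables do not carry over. Pictures are saved under pics/ and viewed, at most 10 in all, crops included, and the job is handed in when it is done.

```bash
ls; mkdir -p pics; python3 - <<'E'
from plant import r, optics
import cv2, numpy as np
s=r.get_state(); print({k:np.round(v,3).tolist() for k,v in s.items()}, r.grip_point_offset)
for n in("side","top"):
    p,d=optics.snapshot(n); cv2.imwrite(f"pics/{n}0.png",p[:,:,::-1]); np.save(f"pics/{n}0.npy",d); c=optics.get_calibration(n); print(n,c)
E
```

```text
pics
{'clock': 0.0, 'q': [-1.122, 0.69, -0.195, 1.566, 0.157, 0.902, -0.215], 'qd': [0.003, -0.002, 0.001, 0.001, 0.001, -0.0, 0.0], 'joint_torque': [0.001, -52.756, -1.266, -15.342, -0.053, 0.007, 0.0], 'tool_pos': [0.252, 0.571, 0.215], 'eef_rot': [0.206, 0.979, -0.001, -0.0], 'contact_force': [0.214, 0.089, 0.894], 'moment': [0.011, -0.005, -0.032], 'finger_force': 0.0, 'opening': 0.996} -0.0187
side {'fx': 560.2451098578165, 'fy': 560.2451098578165, 'cx': 326.167946978887, 'cy': 240.95538817806914, 'D': array([-0.01475735,  0.        ,  0.        ,  0.        ,  0.        ]), 'extrinsics': array([[-0.88116098, -0.47253359, -0.01635036,  0.53834572],
       [-0.16342637,  0.33683568, -0.9272721 ,  0.12588514],
       [ 0.4436746 , -0.81440391, -0.37403091,  1.33056491],
       [ 0.        ,  0.        ,  0.        ,  1.        ]])}
top {'fx': 450.80337447464706, 'fy': 450.80337447464706, 'cx': 321.47345813597445, 'cy': 235.72753992496303, 'D': array([-0.03249488,  0.        ,  0.        ,  0.        ,  0.        ]), 'extrinsics': array([[-0.00863688, -0.9997609 ,  0.02008832,  0.17024316],
       [-0.98613446,  0.00518637, -0.1658672 ,  0.53981169],
       [ 0.16572336, -0.02124236, -0.98594347,  0.9323972 ],
       [ 0.        ,  0.        ,  0.        ,  1.        ]])}
```

View pics/side0.png

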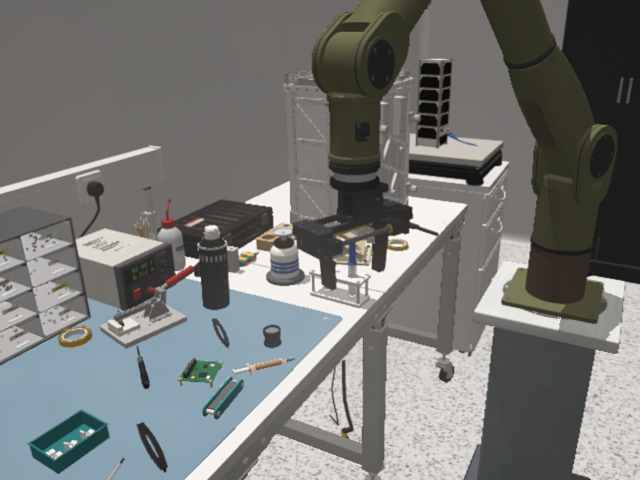

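View pics/top0.png

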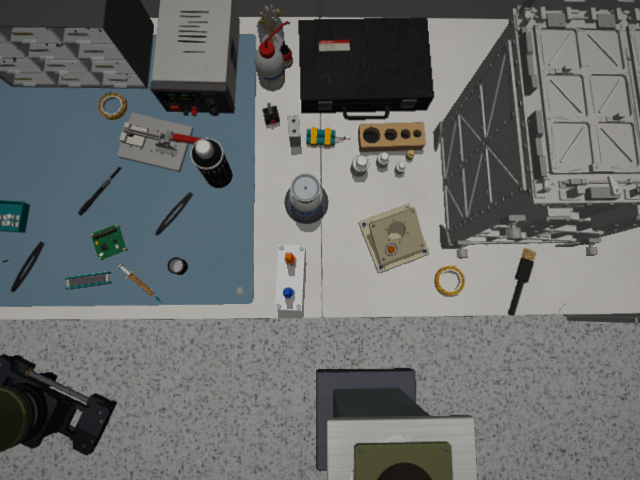

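```bash
cat > h.py <<'E'
import cv2, numpy as np
from plant import r, optics
def cal(n):
    c=optics.get_calibration(n); K=np.array([[c["fx"],0,c["cx"]],[0,c["fy"],c["cy"]],[0,0,1]]); return K,np.array(c["D"]),np.array(c["extrinsics"])
def ray(n,uv):
    K,D,E=cal(n); p=cv2.undistortPoints(np.array(uv,float).reshape(-1,1,2),K,D)[:,0]
    d=np.c_[p,np.ones(len(p))]; return -E[:3,:3].T@E[:3,3], d@E[:3,:3]   # origin, dirs (scaled to unit depth)
def onz(n,uv,z):
    o,d=ray(n,uv); return o+d*((z-o[2])/d[:,2])[:,None]
def dep(n,uv,depth):
    o,d=ray(n,uv); uv=np.array(uv).reshape(-1,2).astype(int); return o+d*depth[uv[:,1],uv[:,0]][:,None]
def blobs(img,lo,hi,box,amin=8):
    x0,y0,x1,y1=box; m=cv2.inRange(cv2.cvtColor(img,cv2.COLOR_RGB2HSV),lo,hi); k=np.zeros_like(m); k[y0:y1,x0:x1]=m[y0:y1,x0:x1]
    n,l,s,c=cv2.connectedComponentsWithStats(k); return [(c[i],s[i],l==i) for i in range(1,n) if s[i][4]>=amin]
E
python3 - <<'E'
from h import *
np.set_printoptions(precision=4,suppress=True)
img=cv2.imread("pics/top0.png")[:,:,::-1].copy(); D=np.load("pics/top0.npy")
for nm,lo,hi in(("blue",(105,120,60),(130,255,255)),("orange",(5,150,100),(20,255,255))):
    for c,s,m in blobs(img,lo,hi,(270,240,310,310)):
        v,u=np.nonzero(m); P=dep("top",np.c_[u,v],D); print(nm,c,s,"maxz",np.nanmax(P[:,2]))
        t=P[P[:,2]>.14]; print(" top pts",len(t),t.mean(0), "onz .150", onz("top",c,.150))
# bracket plate: pts
vv,uu=np.mgrid[200:275,355:435]; uv=np.c_[uu.ravel(),vv.ravel()]; P=dep("top",uv,D)
w=P[(P[:,2]>.018)&(P[:,2]<.075)]
rng=np.random.default_rng(0); best=None
for _ in range(500):
    a=w[rng.choice(len(w),3,False)]; n=np.cross(a[1]-a[0],a[2]-a[0]); n/=np.linalg.norm(n)+1e-12; k=abs((w-a[0])@n)<.002
    if best is None or k.sum()>best.sum(): best=k
q=w[best]; c=q.mean(0); n=np.linalg.svd(q-c,full_matrices=False)[2][2]; n*=np.sign(n[2])
print("plane",len(q),c,n,"tilt",np.degrees(np.arccos(n[2])),"az of normal",np.degrees(np.arctan2(n[1],n[0])))
for nm,lo,hi in(("amber",(5,110,60),(25,255,255)),("ring",(95,60,40),(130,255,255))):
    for cc,s,m in blobs(img,lo,hi,(365,215,425,265)):
        o,d=ray("top",cc); print(nm,cc,s,o+d*(((c-o)@n)/(d@n))[:,None])
# dish
g=cv2.cvtColor(img,cv2.COLOR_RGB2GRAY)[165:230,275:340]
P=dep("top",np.c_[np.mgrid[160:230,275:340][1].ravel(),np.mgrid[160:230,275:340][0].ravel()],D)
k=P[(P[:,2]>.115)&(P[:,2]<.14)]; print("dish",len(k),(k.max(0)+k.min(0))/2,k.mean(0))
crop=np.hstack([cv2.resize(img[165:235,270:350],None,fx=5,fy=5,interpolation=2),cv2.resize(img[240:310,265:305],None,fx=5,fy=5,interpolation=2)][:1]+[cv2.resize(img[240:310,265:310],None,fx=5,fy=5)])
cv2.imwrite("pics/crop1.png",crop[:,:,::-1])
E
```

```text
blue [287.7308 292.4103] [283 288  10  10  78] maxz 0.15219817374651812
 top pts 40 [0.4174 0.2358 0.1486] onz .150 [[0.4152 0.2333 0.15  ]]
orange [289.3788 257.8636] [285 253  10  11  66] maxz 0.15179096431667494
 top pts 33 [0.4845 0.2322 0.1491] onz .150 [[0.4806 0.2303 0.15  ]]
plane 1351 [0.5391 0.0016 0.0466] [-0.3975 -0.1452  0.906 ] tilt 25.037617804072575 az of normal -159.93108731275555
amber [390.4231 249.0962] [387 246   8   8  52] [[0.5118 0.0165 0.037 ]]
dish 652 [0.6272 0.2006 0.1268] [0.6275 0.2006 0.1258]
```

View pics/crop1.png

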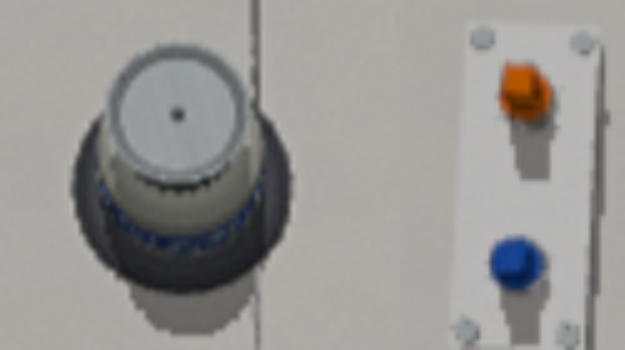

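```bash
cat >> h.py <<'E'
from scipy.spatial.transform import Rotation as R
def go(p):
    "deltas in cm along tool axes from the measured pose to world p"
    s=r.get_state(); M=R.from_quat(s["eef_rot"]).as_matrix(); return np.round(M.T@(np.array(p)-s["tool_pos"])*100,2), "yaz %.1f"%np.degrees(np.arctan2(M[1,1],M[0,1])), "zax",np.round(M[:,2],3)
E
python3 -m creep '[{"grip":0.1,"tx":0,"ty":0,"tz":0,"spin":-6},{"grip":0.1,"tx":0,"ty":0,"tz":0,"spin":-6},{"grip":0.1,"tx":0,"ty":0,"tz":0,"spin":-6},{"grip":0.1,"tx":0,"ty":0,"tz":0,"spin":-6},{"grip":0.1,"tx":0,"ty":0,"tz":0,"spin":0}]' 10; python3 -c "
from h import *
print(go([.417,.235,.215]))"
```

```text
clock: 0.52
tool_pos: [0.2519, 0.5715, 0.2152]
eef_rot: [-0.003, 1.0, -0.0, -0.0]
contact_force: [0.4, 0.4, -0.0]
opening: 0.648
finger_force: 0.0
(array([-16.29, -33.76,   0.04]), 'yaz 90.4', 'zax', array([-0.001, -0.001, -1.   ]))
```

```bash
python3 -m creep '[{"grip":0.1,"tx":-1.5,"ty":-3,"tz":0,"spin":0},{"grip":0.1,"tx":-1.5,"ty":-3.2,"tz":0,"spin":0},{"grip":0.1,"tx":-1.5,"ty":-3.2,"tz":0,"spin":0},{"grip":0.1,"tx":-1.5,"ty":-3.2,"tz":0,"spin":0},{"grip":0.1,"tx":-1.5,"ty":-3.2,"tz":0,"spin":0},{"grip":0.1,"tx":-1.5,"ty":-3.2,"tz":0,"spin":0},{"grip":0.1,"tx":-1.5,"ty":-3.2,"tz":0,"spin":0},{"grip":0.1,"tx":-1.5,"ty":-3.2,"tz":0,"spin":0}]'
python3 -m creep '[{"grip":0.1,"tx":-1.5,"ty":-3,"tz":0,"spin":0},{"grip":0.1,"tx":-1.5,"ty":-3,"tz":0,"spin":0},{"grip":0.1,"tx":-1.3,"ty":-2.3,"tz":0,"spin":0},{"grip":0.1,"tx":0,"ty":0,"tz":0,"spin":0},{"grip":0.1,"tx":0,"ty":0,"tz":0,"spin":0}]'
python3 - <<'E'
from h import *
print(go([.417,.2355,.107]))
p,d=optics.snapshot("side"); cv2.imwrite("pics/s1.png",cv2.resize(p[180:320,270:450],None,fx=4,fy=4)[:,:,::-1])
E
```

```text
clock: 1.18
tool_pos: [0.3733, 0.3168, 0.2157]
eef_rot: [-0.0, 1.0, -0.0, -0.0]
contact_force: [0.4, -0.4, -0.6]
opening: 0.55
finger_force: 0.0
clock: 1.6
tool_pos: [0.4169, 0.2342, 0.2156]
eef_rot: [0.001, 1.0, -0.0, -0.0]
contact_force: [-1.0, -0.1, 0.4]
opening: 0.55
finger_force: 0.0
(array([-1.000e-02,  1.400e-01,  1.086e+01]), 'yaz 89.9', 'zax', array([-0., -0., -1.]))
```

View pics/s1.png

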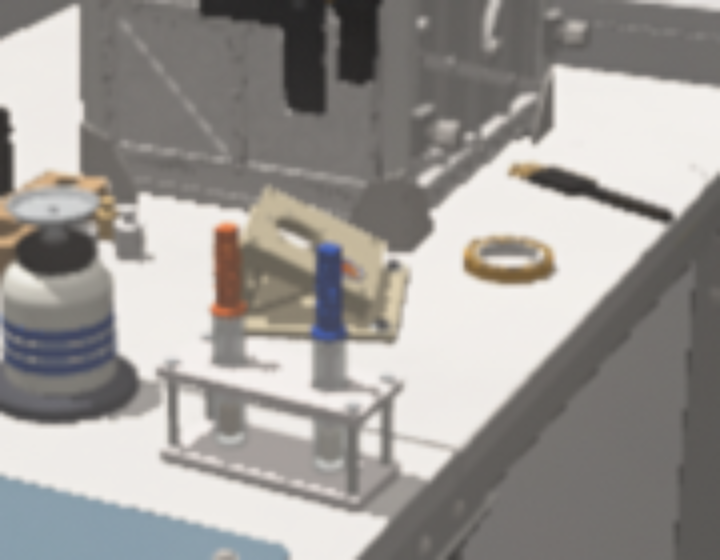

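```bash
python3 - <<'E'
from h import *
p,d=optics.snapshot("side")
for c,s,m in blobs(p,(105,120,60),(130,255,255),(335,230,370,270)):
    v,u=np.nonzero(m); k=v<v.min()+2; print(c,s, onz("side",[u[k].mean(),v[k].mean()],.150), onz("side",c,.118))
print(onz("side",[283.7,231.7],.130), onz("top",[305.6,187.6],.130))
E
python3 -m creep '[{"grip":0.1,"tx":0,"ty":0,"tz":3,"spin":0},{"grip":0.1,"tx":0,"ty":0,"tz":3,"spin":0},{"grip":0.1,"tx":0,"ty":0.1,"tz":2,"spin":0},{"grip":0.1,"tx":0,"ty":0,"tz":1.6,"spin":0},{"grip":0.1,"tx":0,"ty":0,"tz":1.2,"spin":0},{"grip":0.1,"tx":0,"ty":0,"tz":0,"spin":0}]'
```

```text
[351.66666667 242.11111111] [350 241   4   3   9] [[0.41264415 0.24415667 0.15      ]] [[0.44540813 0.17543027 0.118     ]]
[350.45454545 263.09090909] [348 262   6   3  11] [[0.36471174 0.34919697 0.15      ]] [[0.3946278  0.28663781 0.118     ]]
[[0.61263332 0.21371133 0.13      ]] [[0.62443495 0.19933487 0.13      ]]
clock: 2.2
tool_pos: [0.4141, 0.238, 0.1058]
eef_rot: [-0.003, 1.0, -0.001, -0.002]
contact_force: [0.0, -0.1, -0.5]
opening: 0.549
finger_force: 0.0
```

```bash
python3 -m creep '[{"grip":-1,"tx":0,"ty":0,"tz":0,"spin":0},{"grip":-1,"tx":0,"ty":0,"tz":0,"spin":0},{"grip":-1,"tx":0,"ty":0,"tz":0,"spin":0},{"grip":-1,"tx":0,"ty":0,"tz":0,"spin":0},{"grip":-1,"tx":0,"ty":0,"tz":0,"spin":0},{"grip":-1,"tx":0,"ty":0,"tz":0,"spin":0}]' 20
python3 - <<'E'
from h import *
print(go([.417,.2355,.107]))
p,d=optics.snapshot("side"); cv2.imwrite("pics/s2.png",cv2.resize(p[200:310,300:420],None,fx=5,fy=5)[:,:,::-1])
E
```

```text
clock: 2.7
tool_pos: [0.4165, 0.2368, 0.1082]
eef_rot: [-0.002, 1.0, 0.0, 0.0]
contact_force: [0.4, 0.0, 2.4]
opening: 0.134
finger_force: 20.0
(array([-0.05, -0.13,  0.12]), 'yaz 90.2', 'zax', array([ 0.001,  0.001, -1.   ]))
```

View pics/s2.png

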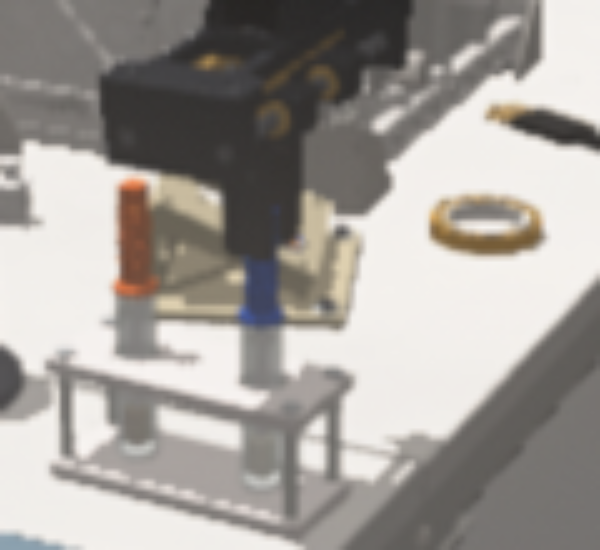

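```bash
python3 -m creep '[{"grip":-1,"tx":0,"ty":0,"tz":-1,"spin":0},{"grip":-1,"tx":0,"ty":0,"tz":-2,"spin":0},{"grip":-1,"tx":0,"ty":0,"tz":-2.5,"spin":0},{"grip":-1,"tx":0,"ty":0,"tz":-2.5,"spin":0},{"grip":-1,"tx":0,"ty":0,"tz":-2.5,"spin":0},{"grip":-1,"tx":0,"ty":0,"tz":-2.5,"spin":0},{"grip":-1,"tx":0,"ty":0,"tz":-1.5,"spin":0},{"grip":-1,"tx":0,"ty":0,"tz":0,"spin":0}]' 25
python3 - <<'E'
from h import *
p,d=optics.snapshot("side"); cv2.imwrite("pics/s3.png",cv2.resize(p[160:300,300:440],None,fx=4,fy=4)[:,:,::-1])
print(go([.6265,.200,.262]))
E
```

```text
clock: 3.42
tool_pos: [0.4178, 0.2378, 0.2557]
eef_rot: [-0.002, 1.0, 0.002, 0.003]
contact_force: [-0.4, 0.2, -0.8]
opening: 0.134
finger_force: 25.0
(array([-20.94,  -3.78,  -0.76]), 'yaz 90.2', 'zax', array([ 0.003,  0.002, -1.   ]))
```

View pics/s3.png

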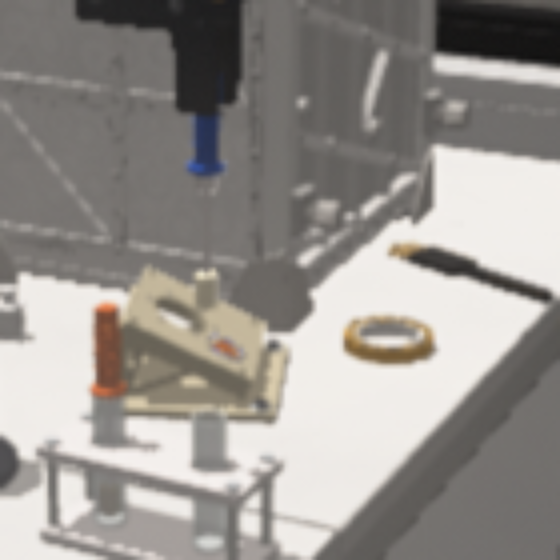

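```bash
python3 - <<'E'
from h import *
def zof(uv,xy):
    o,d=ray("side",uv); t=((np.array(xy)-o[:2])@d[0,:2])/(d[0,:2]@d[0,:2]); return o+d[0]*t
for n,uv in(("tip",(351.5,236.7)),("collarbot",(351.5,203)),("finger",(352,188.2))): print(n,zof(uv,(.4175,.237)))
o=zof((0,0),(0,0))
E
```

```text
tip [0.41637278 0.23645534 0.15861796]
collarbot [0.4164098  0.23647318 0.2384032 ]
finger [0.41544268 0.23600815 0.27226748]
```

```bash
python3 -m creep '[{"grip":-1,"tx":0,"ty":0,"tz":-1.5,"spin":0},{"grip":-1,"tx":0,"ty":0,"tz":-1,"spin":0},{"grip":-1,"tx":-2,"ty":-0.3,"tz":0,"spin":0},{"grip":-1,"tx":-3,"ty":-0.6,"tz":0,"spin":0},{"grip":-1,"tx":-3,"ty":-0.6,"tz":0,"spin":0},{"grip":-1,"tx":-3,"ty":-0.6,"tz":0,"spin":0},{"grip":-1,"tx":-3,"ty":-0.6,"tz":0,"spin":0},{"grip":-1,"tx":-3,"ty":-0.5,"tz":0,"spin":0}]'
python3 -m creep '[{"grip":-1,"tx":-2.5,"ty":-0.3,"tz":0,"spin":0},{"grip":-1,"tx":-1.4,"ty":-0.1,"tz":0,"spin":0},{"grip":-1,"tx":0,"ty":0,"tz":0,"spin":0},{"grip":-1,"tx":0,"ty":0,"tz":0,"spin":0}]'
python3 - <<'E'
from h import *
print(go([.6272,.2015,.225]))
for n in("side",):
    p,d=optics.snapshot(n); cv2.imwrite("pics/s4.png",cv2.resize(p[130:290,220:380],None,fx=3.5,fy=3.5)[:,:,::-1])
E
```

```text
clock: 4.13
tool_pos: [0.587, 0.204, 0.2756]
eef_rot: [-0.002, 1.0, -0.001, -0.001]
contact_force: [0.2, 0.1, -0.5]
opening: 0.136
finger_force: 25.0
clock: 4.47
tool_pos: [0.6246, 0.2011, 0.2753]
eef_rot: [-0.002, 1.0, -0.001, -0.002]
contact_force: [-0.1, -0.3, -0.7]
opening: 0.132
finger_force: 25.0
(array([-0.28,  0.05,  5.03]), 'yaz 90.2', 'zax', array([-0.004, -0.001, -1.   ]))
```

View pics/s4.png

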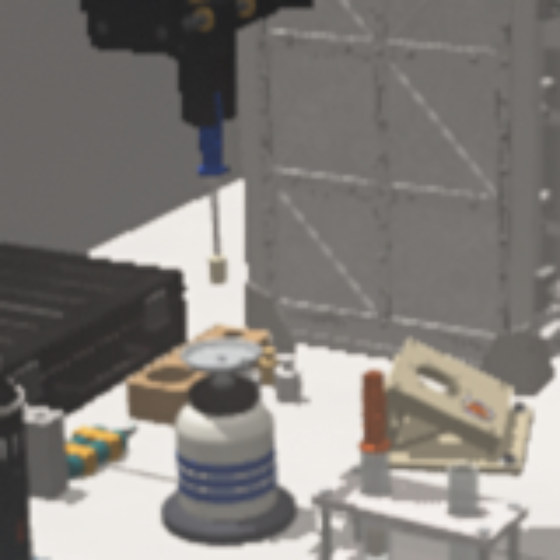

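```bash
python3 -m creep '[{"grip":-1,"tx":-0.2,"ty":0,"tz":2,"spin":0},{"grip":-1,"tx":0,"ty":0,"tz":2,"spin":0},{"grip":-1,"tx":0,"ty":0,"tz":1,"spin":0},{"grip":-1,"tx":0,"ty":0,"tz":0.5,"spin":0},{"grip":-1,"tx":0,"ty":0,"tz":0.5,"spin":0},{"grip":-1,"tx":0,"ty":0,"tz":0,"spin":0}]' 40
python3 -m creep '[{"grip":-1,"tx":0,"ty":0,"tz":0.4,"spin":0},{"grip":-1,"tx":0,"ty":0,"tz":0.4,"spin":0},{"grip":-1,"tx":0,"ty":0,"tz":0,"spin":0}]'
python3 -m creep '[{"grip":-1,"tx":0,"ty":0,"tz":0.4,"spin":0},{"grip":-1,"tx":0,"ty":0,"tz":0,"spin":0}]'
```

```text
clock: 5.02
tool_pos: [0.6268, 0.2018, 0.2174]
eef_rot: [-0.002, 1.0, -0.0, -0.0]
contact_force: [-0.2, 0.3, -0.7]
opening: 0.129
finger_force: 40.0
clock: 5.27
tool_pos: [0.6275, 0.2018, 0.2099]
eef_rot: [-0.002, 1.0, 0.0, 0.0]
contact_force: [-0.2, 0.1, 3.5]
opening: 0.131
finger_force: 40.0
clock: 5.43
tool_pos: [0.6275, 0.2018, 0.2057]
eef_rot: [-0.002, 1.0, 0.0, 0.0]
contact_force: [-0.3, -0.2, 3.1]
opening: 0.129
finger_force: 40.0
```

```bash
python3 -m creep '[{"grip":-1,"tx":0,"ty":0,"tz":0.3,"spin":0},{"grip":-1,"tx":0,"ty":0,"tz":0.3,"spin":0},{"grip":-1,"tx":0,"ty":0,"tz":0,"spin":0}]'
python3 -m creep '[{"grip":-1,"tx":0,"ty":0,"tz":0.2,"spin":0},{"grip":-1,"tx":0,"ty":0,"tz":0,"spin":0}]'
```

```text
clock: 5.68
tool_pos: [0.628, 0.202, 0.2003]
eef_rot: [-0.002, 1.0, 0.0, 0.001]
contact_force: [-0.1, 0.6, 4.2]
opening: 0.132
finger_force: 40.0
clock: 5.85
tool_pos: [0.6288, 0.2023, 0.2]
eef_rot: [-0.002, 1.0, 0.001, 0.002]
contact_force: [-1.9, -0.9, 13.9]
opening: 0.131
finger_force: 40.0
```

```bash
python3 -m creep '[{"grip":-1,"tx":0,"ty":0,"tz":0,"spin":0},{"grip":-1,"tx":0,"ty":0,"tz":0,"spin":0},{"grip":-1,"tx":0,"ty":0,"tz":-1.5,"spin":0},{"grip":-1,"tx":0,"ty":0,"tz":-2,"spin":0},{"grip":-1,"tx":0,"ty":0,"tz":-2.5,"spin":0},{"grip":-1,"tx":0,"ty":0,"tz":-2,"spin":0},{"grip":-1,"tx":0,"ty":0,"tz":0,"spin":0},{"grip":-1,"tx":0,"ty":0,"tz":0,"spin":0}]'
python3 - <<'E'
from h import *
# aperture centre: non-plane pixels inside plate (top0)
img=cv2.imread("pics/top0.png")[:,:,::-1].copy(); D=np.load("pics/top0.npy")
n=np.array([-.3975,-.1452,.906]); c=np.array([.5391,.0016,.0466])
vv,uu=np.mgrid[205:270,360:432]; P=dep("top",np.c_[uu.ravel(),vv.ravel()],D); h=((P-c)@n).reshape(vv.shape)
hole=((h<-.006)).astype(np.uint8); k,l,s,cc=cv2.connectedComponentsWithStats(hole)
for i in range(1,k):
    if s[i][4]>15:
        uv=cc[i]+[360,205]; o,d=ray("top",uv); print(s[i],uv,o+d*(((c-o)@n)/(d@n))[:,None], "depth z",P[l.ravel()==i][:,2].mean())
side,_=optics.snapshot("side"); q=cv2.inRange(cv2.cvtColor(side,cv2.COLOR_RGB2HSV),(5,110,60),(20,255,255)); q[:,:330]=0
k,l,s,cc=cv2.connectedComponentsWithStats(q)
for i in range(1,k):
    if s[i][4]>8 and 200<cc[i][1]<270 and cc[i][0]<380:
        o,d=ray("side",cc[i]); print("amber?",s[i],cc[i],o+d*(((c-o)@n)/(d@n))[:,None])
E
```

```text
clock: 6.52
tool_pos: [0.6278, 0.2015, 0.2779]
eef_rot: [-0.002, 1.0, 0.0, 0.001]
contact_force: [0.2, 1.2, -0.5]
opening: 0.132
finger_force: 40.0
[   0    0   72   65 2587] [393.96637031 238.37379204] [[0.53396622 0.00951526 0.04561613]] depth z 0.004844452980090302
[ 27  17  18  18 240] [395.60416667 230.20416667] [[0.55069253 0.00660222 0.0524878 ]] depth z 0.008889456425734884
```

```bash
python3 -m creep '[{"grip":-1,"tx":0,"ty":0,"tz":0,"spin":-6},{"grip":-1,"tx":0,"ty":0,"tz":0,"spin":-7},{"grip":-1,"tx":0,"ty":0,"tz":0,"spin":-7},{"grip":-1,"tx":0,"ty":0,"tz":0,"spin":0}]' 30
python3 - <<'E'
from h import *
print(go([.5507,.0066,.178]))
E
```

```text
clock: 6.9
tool_pos: [0.6265, 0.2007, 0.2754]
eef_rot: [-0.177, 0.984, -0.0, -0.002]
contact_force: [-0.8, -0.6, -0.0]
opening: 0.131
finger_force: 30.0
(array([ 13.84, -15.55,   9.79]), 'yaz 110.4', 'zax', array([-0.004, -0.001, -1.   ]))
```

```bash
python3 -m creep '[{"grip":-1,"tx":1.3,"ty":-1.5,"tz":0,"spin":0},{"grip":-1,"tx":2.2,"ty":-2.5,"tz":0,"spin":0},{"grip":-1,"tx":2.3,"ty":-2.6,"tz":1,"spin":0},{"grip":-1,"tx":2.3,"ty":-2.6,"tz":2,"spin":0},{"grip":-1,"tx":2.3,"ty":-2.6,"tz":2,"spin":0},{"grip":-1,"tx":2.2,"ty":-2.5,"tz":2,"spin":0},{"grip":-1,"tx":1.2,"ty":-1.2,"tz":2,"spin":0},{"grip":-1,"tx":0,"ty":0,"tz":0,"spin":0}]'
python3 -m creep '[{"grip":-1,"tx":0,"ty":0,"tz":0,"spin":0},{"grip":-1,"tx":0,"ty":0,"tz":0,"spin":0}]'
python3 - <<'E'
from h import *
print(go([.5507,.0066,.113]))
p,d=optics.snapshot("side"); cv2.imwrite("pics/s5.png",cv2.resize(p[160:300,300:440],None,fx=4,fy=4)[:,:,::-1])
E
```

```text
clock: 7.57
tool_pos: [0.546, 0.0016, 0.183]
eef_rot: [-0.171, 0.985, -0.002, -0.006]
contact_force: [-1.2, -0.5, 0.3]
opening: 0.131
finger_force: 30.0
clock: 7.73
tool_pos: [0.5525, 0.0104, 0.1881]
eef_rot: [-0.176, 0.984, 0.001, 0.001]
contact_force: [-0.8, 0.7, -0.5]
opening: 0.131
finger_force: 30.0
(array([ 0.31, -0.31,  7.51]), 'yaz 110.2', 'zax', array([ 0.001,  0.002, -1.   ]))
```

View pics/s5.png

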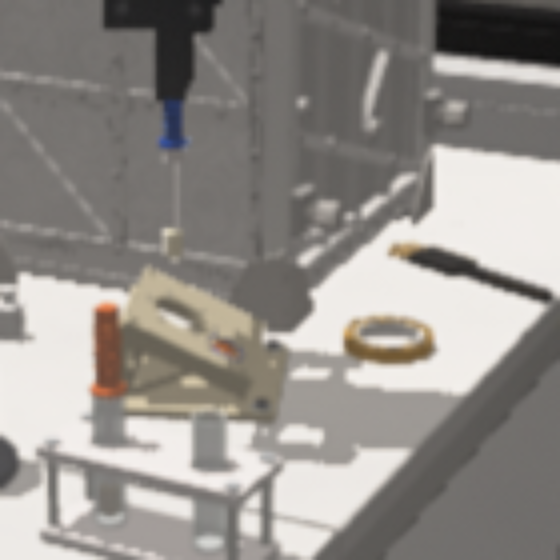

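```bash
python3 - <<'E'
from h import *
n=np.array([-.3975,-.1452,.906]); c=np.array([.5391,.0016,.0466])
for uv in((356.5,247),(345.2,237.5)):
    o,d=ray("side",uv); print(o+d*(((c-o)@n)/(d@n))[:,None])
E
python3 -m creep '[{"grip":-1,"tx":0.2,"ty":-0.2,"tz":1,"spin":0},{"grip":-1,"tx":0.1,"ty":-0.1,"tz":1.8,"spin":0},{"grip":-1,"tx":0,"ty":0,"tz":1.8,"spin":0},{"grip":-1,"tx":0,"ty":0,"tz":1.5,"spin":0},{"grip":-1,"tx":0,"ty":0,"tz":1,"spin":0},{"grip":-1,"tx":0,"ty":0,"tz":0.4,"spin":0},{"grip":-1,"tx":0,"ty":0,"tz":0,"spin":0},{"grip":-1,"tx":0,"ty":0,"tz":0,"spin":0}]' 20
```

```text
[[0.50692675 0.01769244 0.03506331]]
[[0.54807798 0.00394079 0.05091416]]
clock: 8.45
tool_pos: [0.5503, 0.0051, 0.1131]
eef_rot: [-0.176, 0.984, 0.0, 0.0]
contact_force: [0.3, -0.1, 0.6]
opening: 0.135
finger_force: 20.0
```

```bash
python3 -m creep '[{"grip":-1,"tx":0,"ty":0,"tz":0,"spin":0},{"grip":-1,"tx":0.4,"ty":0,"tz":0,"spin":0},{"grip":-1,"tx":0.4,"ty":0,"tz":0,"spin":0},{"grip":-1,"tx":0.3,"ty":0,"tz":0,"spin":0},{"grip":-1,"tx":0.3,"ty":0,"tz":0,"spin":0},{"grip":-1,"tx":0.3,"ty":0,"tz":0,"spin":0}]' 8
python3 -m creep '[{"grip":-1,"tx":0.4,"ty":0,"tz":0,"spin":0},{"grip":-1,"tx":0.4,"ty":0,"tz":0,"spin":0},{"grip":-1,"tx":0.4,"ty":0,"tz":0,"spin":0}]'
```

```text
clock: 8.95
tool_pos: [0.5339, -0.0014, 0.113]
eef_rot: [-0.176, 0.984, 0.0, 0.001]
contact_force: [0.8, 1.0, 0.3]
opening: 0.135
finger_force: 8.0
clock: 9.2
tool_pos: [0.5222, -0.0056, 0.1128]
eef_rot: [-0.176, 0.984, 0.0, 0.0]
contact_force: [1.3, 0.2, -0.3]
opening: 0.135
finger_force: 8.0
```

```bash
python3 -m creep '[{"grip":-1,"tx":0.4,"ty":0,"tz":0,"spin":0},{"grip":-1,"tx":0.4,"ty":0,"tz":0,"spin":0},{"grip":-1,"tx":0.4,"ty":0,"tz":0,"spin":0},{"grip":-1,"tx":0.4,"ty":0,"tz":0,"spin":0},{"grip":-1,"tx":0.4,"ty":0,"tz":0,"spin":0},{"grip":-1,"tx":0.3,"ty":0,"tz":0,"spin":0},{"grip":-1,"tx":0,"ty":0,"tz":0,"spin":0}]'
python3 - <<'E'
from h import *
print(go([.5507,.0066,.113]))
p,d=optics.snapshot("side"); cv2.imwrite("pics/s6.png",cv2.resize(p[170:290,310:430],None,fx=5,fy=5)[:,:,::-1])
E
```

```text
clock: 9.78
tool_pos: [0.5, -0.0137, 0.1127]
eef_rot: [-0.176, 0.984, -0.0, -0.001]
contact_force: [0.2, 0.9, -0.5]
opening: 0.132
finger_force: 8.0
(array([-5.46,  0.16, -0.04]), 'yaz 110.2', 'zax', array([-0.001, -0.   , -1.   ]))
```

View pics/s6.png

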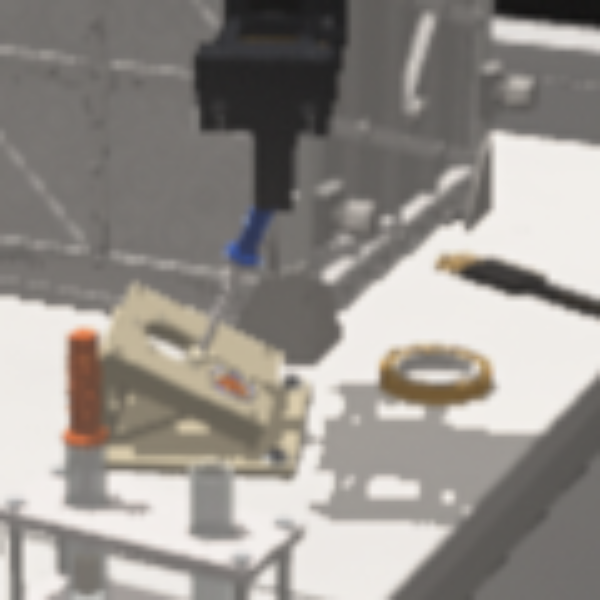

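```bash
python3 -m creep '[{"grip":-1,"tx":0,"ty":0,"tz":0,"spin":0},{"grip":-1,"tx":0,"ty":0,"tz":0,"spin":0},{"grip":-1,"tx":0.4,"ty":0,"tz":-0.8,"spin":0},{"grip":-1,"tx":0.6,"ty":0,"tz":-1.3,"spin":0},{"grip":-1,"tx":0.7,"ty":0,"tz":-1.5,"spin":0},{"grip":-1,"tx":0.6,"ty":0,"tz":-1.3,"spin":0},{"grip":-1,"tx":0,"ty":0,"tz":0,"spin":0},{"grip":-1,"tx":0,"ty":0,"tz":0,"spin":0}]' 30
python3 - <<'E'
from h import *
print(go([.5,0,.15]),r.get_state()["tool_pos"])
p,d=optics.snapshot("side"); q,e=optics.snapshot("top")
cv2.imwrite("pics/side7.png",p[:,:,::-1]);cv2.imwrite("pics/top7.png",q[:,:,::-1]); np.save("pics/top7.npy",e); np.save("pics/side7.npy",d)
a=cv2.resize(p[190:270,310:390],None,fx=5,fy=5,interpolation=0); b=cv2.resize(q[200:280,360:440],None,fx=5,fy=5,interpolation=0)
cv2.imwrite("pics/c7.png",np.hstack([a,b])[:,:,::-1])
E
```

```text
clock: 10.5
tool_pos: [0.4795, -0.0214, 0.1623]
eef_rot: [-0.176, 0.984, -0.0, 0.001]
contact_force: [-0.0, 0.7, -0.6]
opening: 0.134
finger_force: 30.0
(array([-2.66,  1.3 ,  1.24]), 'yaz 110.2', 'zax', array([ 0.001,  0.   , -1.   ])) [ 0.47950011 -0.02141205  0.16234488]
```

View pics/c7.png

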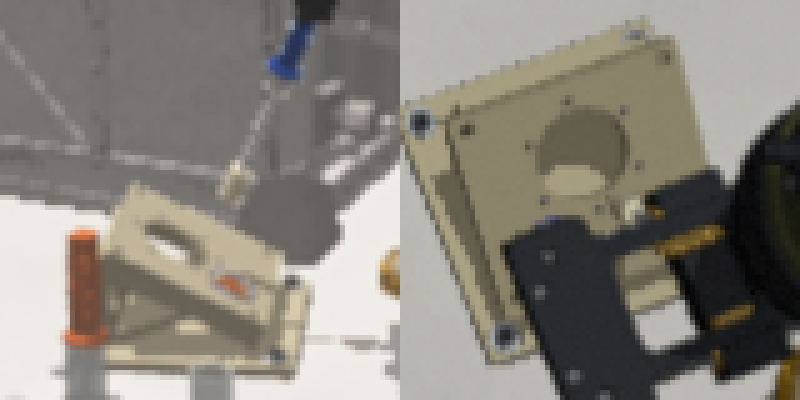

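```bash
python3 - <<'E'
from h import *
np.set_printoptions(precision=4,suppress=True)
G=np.array([.4795,-.0214,.1623+.0187]); az=np.radians(20.2)  # up-slope side dir
x=np.array([-np.cos(az),-np.sin(az),0]); y=np.array([-np.sin(az),np.cos(az),0])
def hit(n,uv):
    o,d=ray(n,uv); d=d[0]; return o+d*((G-o)@y)/(d@y)
T=hit("side",(356.2,229)); C=hit("side",(366.8,204.4)); F=hit("side",(356.9,226.6))
for nm,a,b in(("G-T",G,T),("C-T",C,T),("G-C",G,C)):
    v=a-b; print(nm,b,np.linalg.norm(v),"tilt",np.degrees(np.arctan2(v@x,v[2])))
# foam by colour in side: cream pixels; and top-foam ray vs z
p=cv2.imread("pics/side7.png")[:,:,::-1].copy(); d=np.load("pics/side7.npy"); 
P=dep("side",np.c_[np.mgrid[195:235,350:375][1].ravel(),np.mgrid[195:235,350:375][0].ravel()],d)
k=P[(abs((P-G)@y)<.02)&(P[:,2]>.07)&(P[:,2]<.165)]
s=k-G; A=np.c_[s@x,s[:,2]]; print(len(k)); f=np.polyfit(A[:,1],A[:,0],1); print("depth-line tilt",np.degrees(np.arctan(f[0])),f[1], "lowest z",k[:,2].min(), "lat",(s@y).mean())
print("top foam at z .085", onz("top",(406.4,241.6),.085), ((onz("top",(406.4,241.6),.085)-G)@y))
E
```

```text
G-T [ 0.5195 -0.0067  0.0772] 0.11226741583760319 tilt 22.338954536057997
C-T [ 0.5195 -0.0067  0.0772] 0.07718677227931184 tilt 21.53440319608062
G-C [ 0.493  -0.0164  0.149 ] 0.035104988207280155 tilt 24.108177459002743
118
depth-line tilt 21.544104046255104 -0.003566415224185849 lowest z 0.07391543562373526 lat 0.004352773437006064
top foam at z .085 [[ 0.5207 -0.0089  0.085 ]] [-0.0025]
```

```bash
python3 -m creep '[{"grip":-1,"tx":0.2,"ty":0.8,"tz":0.4,"spin":0},{"grip":-1,"tx":0.2,"ty":1,"tz":0.8,"spin":0},{"grip":-1,"tx":0.1,"ty":0.8,"tz":0.8,"spin":0},{"grip":-1,"tx":0,"ty":0,"tz":0.8,"spin":0},{"grip":-1,"tx":0,"ty":0,"tz":0.4,"spin":0},{"grip":-1,"tx":0,"ty":0,"tz":0,"spin":0},{"grip":-1,"tx":0,"ty":0,"tz":0,"spin":0}]'
python3 - <<'E'
from h import *
np.set_printoptions(precision=4,suppress=True)
s=r.get_state(); G=s["tool_pos"]+np.array([0,0,.0187]); print(G,s["contact_force"])
M=R.from_quat(s["eef_rot"]).as_matrix(); x,y=M[:,0],M[:,1]
p,d=optics.snapshot("side"); cv2.imwrite("pics/side8.png",p[:,:,::-1])
n=np.array([-.3975,-.1452,.906]); c=np.array([.5391,.0016,.0466])
vv,uu=np.mgrid[195:262,335:385]; P=dep("side",np.c_[uu.ravel(),vv.ravel()],d)
h=(P-c)@n; k=(abs((P-G)@y)<.02)&(h>.006)&(h<.12)&(P[:,2]<G[2]-.03)&(abs((P-G)@x)<.09)
A=P[k]; f=np.polyfit(A[:,2],(A-G)@x,1); print(k.sum(),"tilt",np.degrees(np.arctan(f[0])),"min h",np.sort(h[k])[:5],"lat",((A-G)@y).mean())
L=A[np.argsort(h[k])[:8]]; print("low pts",L.mean(0))
pl=abs(h)<.003; print("side depth plane offset of plate", np.median(h[pl]),pl.sum())
m=cv2.inRange(cv2.cvtColor(p,cv2.COLOR_RGB2HSV),(3,110,60),(22,255,255))[195:262,345:385]; v,u=np.nonzero(m); print("amber px",len(u),u.mean()+345 if len(u) else 0,v.mean()+195 if len(u) else 0)
E
```

```text
clock: 11.18
tool_pos: [0.4657, 0.0009, 0.1293]
eef_rot: [-0.175, 0.984, -0.0, -0.0]
contact_force: [0.3, -0.1, -0.7]
opening: 0.132
finger_force: 30.0
[0.4657 0.0009 0.148 ] [ 0.2647 -0.0859 -0.7143]
80 tilt 22.43077851665644 min h [0.0072 0.0101 0.011  0.0111 0.0111] lat 0.003653749091520612
low pts [0.5054 0.0186 0.0467]
side depth plane offset of plate 0.0004905702563525797 553
amber px 6 355.5 246.16666666666666
```

```bash
python3 -m creep '[{"grip":-1,"tx":-0.17,"ty":0,"tz":0.36,"spin":0},{"grip":-1,"tx":-0.17,"ty":0,"tz":0.36,"spin":0},{"grip":-1,"tx":0,"ty":0,"tz":0,"spin":0},{"grip":-1,"tx":0,"ty":0,"tz":0,"spin":0}]'
python3 -m creep '[{"grip":-1,"tx":-0.08,"ty":0,"tz":0.18,"spin":0},{"grip":-1,"tx":0,"ty":0,"tz":0,"spin":0},{"grip":-1,"tx":0,"ty":0,"tz":0,"spin":0}]'
python3 -m creep '[{"grip":-1,"tx":-0.08,"ty":0,"tz":0.18,"spin":0},{"grip":-1,"tx":0,"ty":0,"tz":0,"spin":0},{"grip":-1,"tx":0,"ty":0,"tz":0,"spin":0}]'
```

```text
clock: 11.57
tool_pos: [0.4691, 0.0023, 0.1224]
eef_rot: [-0.176, 0.984, -0.0, 0.0]
contact_force: [0.4, -1.0, 0.6]
opening: 0.133
finger_force: 30.0
clock: 11.82
tool_pos: [0.4697, 0.0027, 0.1208]
eef_rot: [-0.176, 0.984, -0.0, 0.0]
contact_force: [-0.1, -0.3, 0.8]
opening: 0.133
finger_force: 30.0
clock: 12.07
tool_pos: [0.4703, 0.0029, 0.1189]
eef_rot: [-0.176, 0.984, -0.0, -0.0]
contact_force: [-1.3, -1.3, 1.9]
opening: 0.132
finger_force: 30.0
```

```bash
cat > f.py <<'E'
from h import *
n=np.array([-.3975,-.1452,.906]); F=[]; T=[]
for i in range(14):
    p,d=optics.snapshot("side"); s=r.get_state(); F.append(s["contact_force"]); T.append(s["tool_pos"])
F=np.array(F); print("F",F.mean(0).round(2),"n",(F@n).mean().round(2),"+-",(F@n).std().round(2),"tcp",np.mean(T,0).round(4),s["clock"])
E
python3 f.py
```

```text
F [-0.26 -0.92  1.77] n 1.83 +- 0.39 tcp [0.4704 0.003  0.1189] 12.7667
```

```bash
python3 - <<'E'
from h import *
K,D,E=cal("side"); pr=lambda X: cv2.projectPoints(np.array(X,float).reshape(-1,3),cv2.Rodrigues(E[:3,:3])[0],E[:3,3],K,D)[0].reshape(-1,2).round(1)
n=np.array([-.3975,-.1452,.906]); c=np.array([.5391,.0016,.0466])
print("model tip px",pr([.5087,.0171,.0376]),"spot px",pr([.510,.017,.0363]),"amber seen earlier 356.5,247")
p,d=optics.snapshot("side"); vv,uu=np.mgrid[215:262,340:380]; uv=np.c_[uu.ravel(),vv.ravel()]; P=dep("side",uv,d); h=(P-c)@n
k=(h>.004)&(h<.020)&(np.hypot(*(P-[.510,.017,0])[:,:2].T)<.03); print("foam px",k.sum(),uv[k].mean(0),"foam pts mean",P[k].mean(0).round(4),"h",h[k].mean().round(4))
s=r.get_state(); print(s["contact_force"].round(2) if hasattr(s["contact_force"],"round") else s["contact_force"], s["finger_force"])
# colour: foam blob column range near the end
m=cv2.inRange(cv2.cvtColor(p,cv2.COLOR_RGB2HSV),(3,110,60),(22,255,255))[225:262,345:372]; print("amber left visible",np.argwhere(m).shape[0])
E
```

```text
model tip px [[356. 246.]] spot px [[355.6 246.3]] amber seen earlier 356.5,247
foam px 30 [356.1        243.03333333] foam pts mean [0.507  0.0202 0.0477] h 0.011
[-1.36 -1.07  1.19] 30.000389381311834
amber left visible 0
```

```bash
python3 -c "
from plant import workorder
print(workorder.finish_job())"
```

```text
the job is handed in; nothing more can be done
None
```

I handed the job in with the blue swab wetted on the fully pressed dish and held on the amber spot. By my measurements the foam presses at about 1.8 N, squeezed roughly 4 mm, centred within a few mm, and the handle is about 3° off square; the hand-in gave no pass/fail result.

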